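# Set the dividers of a glassware rack with a stepped spacer

## Task

Pick the orange spacer off the black mat and use it to set two equal gaps on the glassware rack: hook it over the blue divider and drag that along until the spacer is pressed snug against the steel end stop, then step it over to the white divider and drag that along until the spacer is pressed snug against the blue one, pausing a moment each time while it presses. Work gently by feel, move the dividers only with the spacer, do not shove the blue divider out of its place when you set the white one, and leave the beaker, the flask and the calculator alone. At the end stand the spacer upright back on the mat and let go.

Things in the scene. Friction and masses are not known exactly. Their poses are not given: they have to be found in the camera images.
- rack: Fixed grey rack base, 130 (x) by 270 (y) by 20 mm high; origin at the centre of its underside on the bench. The row of dividers runs along its own y axis, y pointing from the steel end stop towards the dividers. Its flat top (the floor under the dividers) is 20 mm above the bench; it has a 9 mm high lip at its +y end, 123 mm from the centre.
- stop: Dark steel end stop fixed across the rack near its -y end: a plate 110 wide (x), 12 thick, 55 mm high standing on the rack floor. The origin is at the foot of its face that looks to +y, at the rack's middle, at rack floor height (110 mm from the rack's centre towards -y). Axes as the rack's.
- divider_a: Blue sliding divider, the one nearer the stop: plate 110 wide (x), 8 thick (y), 55 mm high above the rack floor, top edge rounded. Origin: middle of its foot (mid thickness) at rack floor height; axes as the rack. It only slides along the rack y; friction takes about 6 N to overcome and holds it where left. Starts 55 to 80 mm clear of the stop. Set: origin 44 mm from the stop face (gap 40 mm).
- divider_b: White sliding divider beyond the blue one, same size, origin and friction (about 6 N). It starts at least 22 mm clear of the blue one. Set: its origin 48 mm from the blue divider's (gap 40 mm).
- spacer: Loose spacer gauge, about 0.2 kg, upright on the mat. Origin: centre of its block's underside. Orange block 40 (x) by 36 (y, -18 to +18) by 62 mm high; on it an orange bridge, z 62 to 72, reaching to y = +38; at its end a yellow lip hangs down (y 30 to 38, z 30 to 62). The open slot (y 18 to 30, 12 mm wide) drops over a divider. Black grip post 30 (x) by 24 (y) mm, z 72 to 120.
- mat: Fixed black rubber mat, 170 by 160 by 3 mm, on which the spacer stands and to which it returns; origin at the centre of its underside on the bench.
- beaker: Empty glass beaker, 72 mm wide, 90 mm high; bystander, leave alone. Origin at the centre of its underside.
- flask: Stoppered conical glass flask, 68 mm wide, 110 mm high; bystander, leave alone. Origin at the centre of its underside.
- calculator: Black pocket calculator, 130 by 70 by 14 mm; bystander, leave alone. Origin at the centre of its underside.
- spacer_slot (a point): Middle of the spacer's slot at the lip's lower end (24 mm along +y, 30 mm above the spacer's origin). In use the spacer's y points along the rack's y, block on the stop side of the divider, foot 0 to 5 mm above the rack floor: the bridge then clears the divider's top by 7 mm or more and the lip reaches at least 20 mm down behind it.
- spacer_lead (a point): Middle of the block's leading face (y = -18 mm, 31 mm above its foot). The lip's inner face (y = +30) drags the divider towards -y until this face meets the stop or the set divider: 48 mm = 40 mm gap + 8 mm divider. Touching rigid stop or divider A, the pull rises above the 6 N drag; over 6 N more shifts divider A.
- spacer_grip (a point): Middle of the black grip post, 96 mm above the spacer's foot. Best gripped from above across its y faces (24 mm), so that the spacer does not rock while dragging.
Things that resemble listed ones, but are neither listed nor needed, are in the scene too. Several things have the shape of the mat; the one meant has the colours described above.

How it is judged (in metres and radians):
On the way, in this order (a step that is already met when the one before it is completed fails the run):
1. the spacer, hooked over the blue divider, is pressed snug against the end stop: it bears on the stop with over 2 N and on the blue divider with over 2 N for 0.2 s (contact force between spacer and stop above 2 N and contact force between spacer and divider_a above 2 N), for 0.2 s.
2. the spacer, hooked over the white divider, is pressed snug against the blue divider: it bears on each with over 1.5 N for 0.2 s (contact force between spacer and divider_a above 1.5 N and contact force between spacer and divider_b above 1.5 N), for 0.2 s.
At the end, for the whole second after the job is handed in: Both gaps (stop to blue divider, blue divider to white divider) are 40 mm, each within 1.5 mm; the spacer stands upright (within 0.1 rad) and at rest on the mat, its middle within 75 mm (x) and 70 mm (y) of the mat's centre (y of divider_a in the frame of stop between 0.0425 and 0.0455 m and y of divider_b in the frame of divider_a between 0.0465 and 0.0495 m and x of spacer in the frame of mat between -0.075 and 0.075 m and y of spacer in the frame of mat between -0.07 and 0.07 m and z of spacer in the frame of mat below 0.008 m and angle between spacer's own z axis and vertical below 0.1 rad and linear speed of spacer below 0.02 m/s); the robot touches nothing.
It fails at once if the spacer is rammed: it presses on the stop or on a divider with over 18 N (contact force between spacer and stop above 18 N or contact force between spacer and divider_a above 18 N or contact force between spacer and divider_b above 18 N).
It fails at once if a divider is pushed with the gripper or arm instead of the spacer (over 1 N) (contact force between any of the arm, the fingers and divider_a above 1 N or contact force between any of the arm, the fingers and divider_b above 1 N).
It fails at once if the beaker, the flask or the calculator is moved over 20 mm or tipped (distance of any of beaker, flask, calculator from where it was at the start of the episode above 0.02 m or angle between any of beaker, flask's own z axis and vertical above 0.3 rad).
It also fails if it takes over 70 s, if anything falls off the work surface, if the arm or the gripper's body presses on something with over 40 N, if the wrist force passes 120 N, or if a joint passes its speed limit or range.

## Robot

A 6-joint arm with a two-finger parallel gripper is mounted at the origin on the work surface. World frame = base frame: x ahead of the robot, y to its left, z up, the work surface at z = 0. Lengths are in m, angles in degrees, forces in N, time in s.
With the tool pointing down it reaches from about 0.375 to 0.9 m from the base axis. Payload 3.1 kg.
Tool frame: the origin (TCP) lies at the very end of the fingers, on their centre line; the grasp point (between the pads) lies 19 mm behind it (bot.hold_point_z is the z of the grasp point in the tool frame, in m); z points along the fingers, y is the line along which they close (so a half turn about z gives the same grasp; the last joint's range is limited). The gripper opens to 87 mm and grips with 3 to 60 N. Pads are 19 mm wide; open, the fingers measure 117 mm over their backs; the gripper's body (75 mm by 190 mm) begins 51 mm behind the grasp point.
Start: joints at [-84.139, 30.224, 82.088, -0, 67.689, -10.227], TCP at [0.173, -0.6, 0.223] pointing down, gripper open.
Joint ranges: [-176.69, 176.69], [-43.24, 126.21], [12.49, 139.97], [-82, 262], [0, 151.66], [-163.58, 163.58]. Speed limits (degrees/s): [159.86, 159.86, 180, 180, 180, 180].

## Interface

Orientations are given as a 3x3 rotation matrix whose columns are the frame's x, y, z axes.
In Python, from rig import bot, capture, camera_model gives the robot as it stands.
- The arm moves only by the tool apply_moves, never from a script. Its argument "plan" is text: rows parted by semicolons, each of 6 numbers parted by spaces: the shift along the tool's x, y, z in units of 0.05 m (1.0 is 0.05 m), then the turn, a rotation vector about the tool's x, y, z in units of 360 degrees (1.0 is 360 degrees). In form: dx dy dz ax ay az; .... A call has 1 to 10 rows; each row shifts and turns the commanded pose from where the row before left it, along the tool's axes as they then stand; what a row does not reach is not made up. A row lasts 1/12 s, in which the tool goes at most 41.7 mm and 7.16 degrees, less where a joint would pass 70% of its speed; a pose out of reach is approached as far as the arm can. A call with a number of a shift or a turn outside -1 to 1 is refused whole. A call with a gripper value outside its range is refused whole. "gripper" is the gripper command: -1 is shut, 1 is fully open, values between are in proportion, set as the call begins (left out, the last holds). The fingers move at their own pace and stop on an object; the grip force is fixed at half the most. Time passes only in rows, so rows that do not move let the fingers close. It gives the time, the measured TCP pose, the force, the opening and the grip force at its end, in the units of the state.
- bot.read_state(): the state, without advancing time (a new reading comes with each control period).
- capture(name): name is "scene" or "side" or "wrist"; returns the picture (384x512x3 uint8, red, green, blue); there is no depth.
- camera_model(name): a dict with "vertical_fov" (degrees; the focal length in pixels is half the picture's height over the tangent of half this angle, whatever the lens; pixels are square), "cx", "cy" (the principal point, pixels), "position" and "rotation" of the camera in the world; the wrist camera has in their place "hand_eye" (4x4, takes a point from camera to tool coordinates, whose origin is the TCP and whose axes are the flange's). Camera axes: x right, y down, z forward; pixel columns grow to the right and rows downward; lengths in m; the calibration is good to about 2 mm. A picture is of the moment at which its call begins: read the wrist's pose just before it. camera_model takes no time and is no camera call.
- bot.hand_in(): hands the job in; it is judged then, once.
The state is a dict: "time_s": time; "joint_positions": joint angles; "qvel": joint speeds; "tau": joint torques, N m; "position": TCP position; "tcp_rot": TCP orientation; "force": force on the tool from outside, world axes, zero at the start; "moment": the same for the moment, N m; "opening": opening from 0.0 (shut) to 1.0 (fully open); "grasp_force": force on a finger pad.
Only numpy, scipy, OpenCV 4.12 (cv2) and the standard library are available. Lean on these libraries where they do the work, as an engineer would, in place of code of your own. Each camera call takes 0.05 s, during which the arm holds its last target. There are 200 camera calls.

## Working session

There is one attempt and no reset: what is moved stays moved. The work goes in short steps, Python scripts to look and compute and a tool call to move; the robot and the scene stay as the last step left them, time stands still between calls to the robot, and variables do not carry over. Pictures are saved under pics/ and viewed, at most 10 in all, crops included, and the job is handed in when it is done.

Besides the shell and the picture viewer there is one more tool, called after ">>>" as name(argument=value, ...) on one line, values as JSON. apply_moves: Moves the arm, as the interface text tells. Its arguments: {"type":"object","properties":{"plan":{"type":"string"},"gripper":{"type":"number"}},"required":["plan"]}

```bash
mkdir -p pics; python3 - <<'E'
from rig import bot,capture,camera_model
import cv2,numpy as np
s=bot.read_state();print(s)
for n in("scene","side"):
    m=camera_model(n);print(n,m)
    cv2.imwrite(f"pics/{n}0.png",cv2.resize(capture(n)[:,:,::-1],(800,600),interpolation=cv2.INTER_CUBIC))
print(camera_model("wrist"))
E
```

```text
{'time_s': 0.0, 'joint_positions': array([-8.41386772e+01,  3.02792644e+01,  8.21572431e+01, -7.87509389e-04,
        6.76887281e+01, -1.02273031e+01]), 'qvel': array([ 0.02119515,  0.04014932, -0.038075  ,  0.06434914, -0.10780453,
       -0.00419278]), 'tau': array([-1.75875586e-03, -4.40047324e+01, -1.76593423e+01,  6.29970711e-02,
        5.84542227e-02, -1.75996338e-04]), 'position': array([ 0.17315011, -0.59976631,  0.22156368]), 'tcp_rot': array([[ 9.60832781e-01,  2.77128692e-01, -2.35862446e-04],
       [ 2.77128537e-01, -9.60830397e-01,  2.17304583e-03],
       [ 3.75589540e-04, -2.15329788e-03, -9.99997611e-01]]), 'force': array([ 0.42436023,  0.06715802, -0.87115559]), 'moment': array([-0.01092961,  0.00144091,  0.03374871]), 'grasp_force': 0.0, 'opening': 1.0022678933821627}
scene {'vertical_fov': 56.360205319817354, 'cx': 253.79247487827453, 'cy': 188.3945710535745, 'position': array([ 1.3352463 , -0.78205522,  0.97260924]), 'rotation': array([[ 0.67181236,  0.47541298, -0.56802346],
       [ 0.74063289, -0.44298692,  0.50519849],
       [-0.01144905, -0.76009545, -0.64971057]])}
side {'vertical_fov': 48.52903792043895, 'cx': 257.6942378774505, 'cy': 183.71154324105584, 'position': array([-0.11323278,  0.96389674,  0.92616352]), 'rotation': array([[-0.86153816, -0.27253526,  0.42834161],
       [-0.50729565,  0.49548818, -0.70508339],
       [-0.02007812, -0.82475208, -0.56513793]])}
{'vertical_fov': 61.018263102695755, 'cx': 254.88913748502273, 'cy': 192.32745547726248, 'hand_eye': array([[ 4.87385747e-04, -9.58408270e-01, -2.85400332e-01,
         7.79122002e-02],
       [ 9.99997952e-01, -9.35302405e-05,  2.02180881e-03,
         2.93305906e-04],
       [-1.96441184e-03, -2.85400733e-01,  9.58406262e-01,
        -1.61974410e-01],
       [ 0.00000000e+00,  0.00000000e+00,  0.00000000e+00,
         1.00000000e+00]])}
```

View pics/scene0.png

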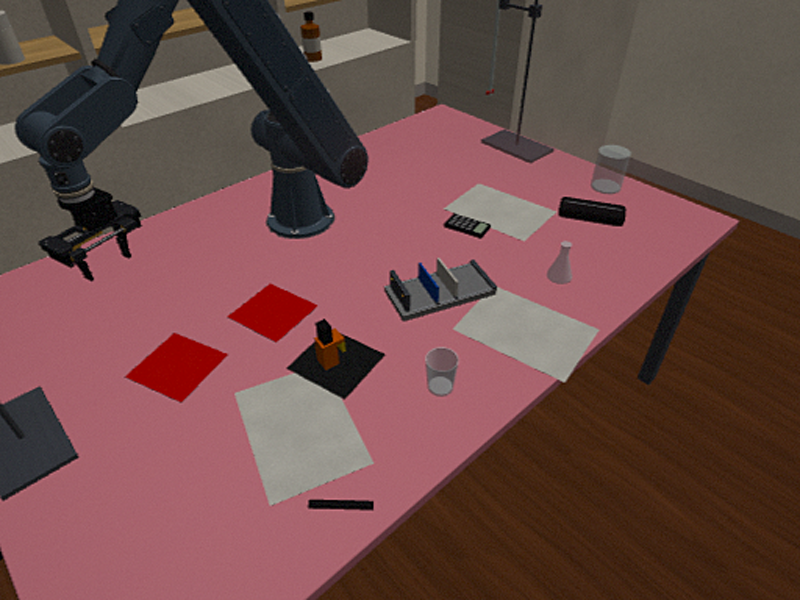

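View pics/side0.png

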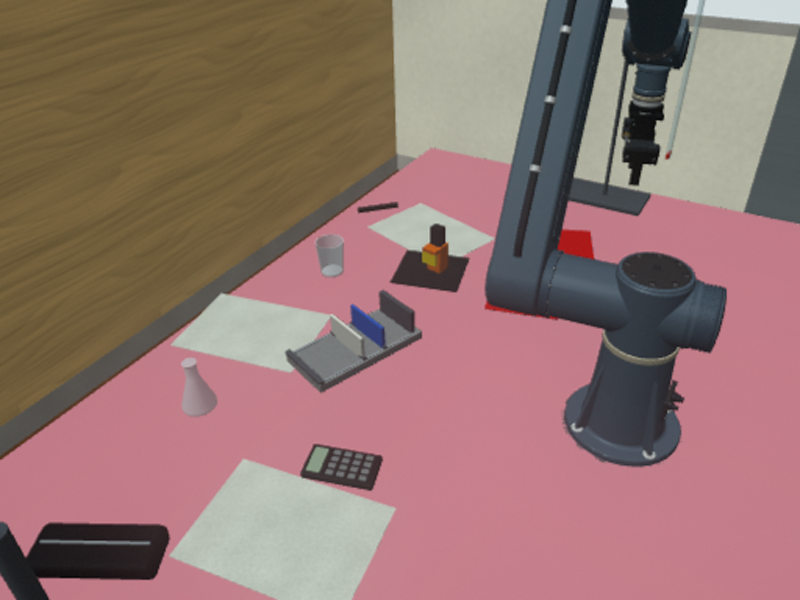

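The scene picture shows the spacer at about (327,345) on the black mat (337,362). The red sheets at (272,312) and (177,366) have the mat's shape but the wrong colour. The rack is at (440,290), with the stop at (400,290), blue divider (428,282) and white divider (447,278). The beaker is at (441,370), the flask at (562,262) and the calculator at (468,224). I'll enlarge both views to read corners and confirm.

```bash
cat > h.py <<'E'
import numpy as np,cv2
from rig import bot,capture,camera_model
def ray(n,u,v,z,st=None):
    m=camera_model(n);f=192/np.tan(np.radians(m["vertical_fov"]/2))
    d=np.array([(u-m["cx"])/f,(v-m["cy"])/f,1])
    if n=="wrist":
        T=m["hand_eye"];R=st["tcp_rot"];o=st["position"]+R@T[:3,3];d=R@T[:3,:3]@d
    else: o=m["position"];d=m["rotation"]@d
    return o+d*(z-o[2])/d[2]
def crop(n,u0,v0,w,h,k,name):
    im=capture(n)[v0:v0+h,u0:u0+w,::-1]
    cv2.imwrite(f"pics/{name}.png",cv2.resize(im,None,fx=k,fy=k,interpolation=cv2.INTER_CUBIC))
E
python3 - <<'E'
from h import *
crop("scene",175,160,160,100,5,"s1")
crop("side",175,130,140,120,5,"d1")
E
```

```text
(no output)
```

View pics/s1.png

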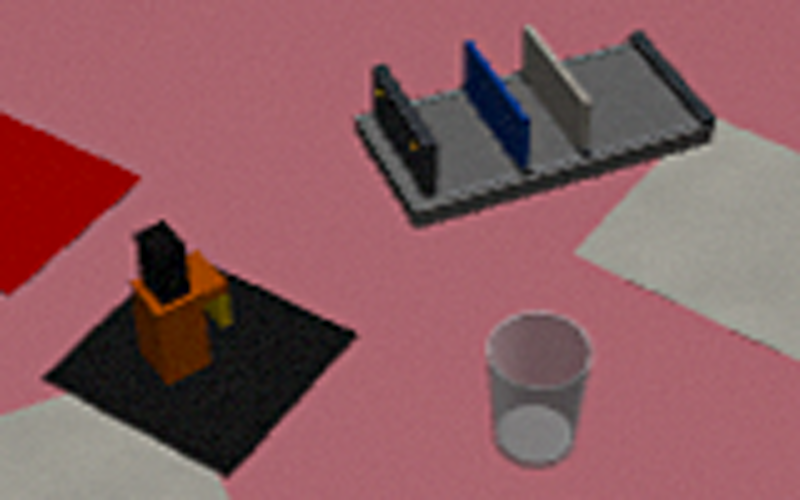

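View pics/d1.png

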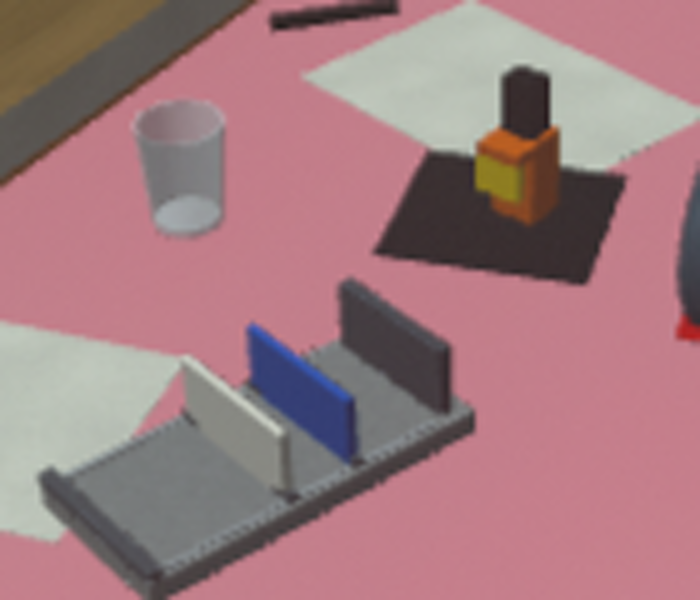

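The crops confirm the upright orange spacer with the yellow lip on the black mat. The lip points towards the rack.

```bash
python3 - <<'E'
from h import *
np.set_printoptions(precision=4,suppress=True)
S=lambda x,y,z:ray("scene",175+x/5,160+y/5,z)[:2]
D=lambda x,y,z:ray("side",175+x/5,130+y/5,z)[:2]
P={"mat":[(S,p,.003) for p in[(45,378),(228,475),(356,335),(225,270)]]+[(D,p,.003) for p in[(374,253),(586,284),(626,178),(428,150)]],
"post":[(S,(160,242),.123),(D,(526,72),.123)],
"bridge":[(S,p,.075) for p in[(133,285),(157,313),(230,290),(198,252)]]+[(D,p,.075) for p in [(476,145),(522,162),(558,128)]],
"blockfoot":[(S,(172,383),.003),(S,(212,362),.003),(D,(528,224),.003),(D,(558,210),.003),(D,(492,207),.003)],
"racktop":[(S,(356,122),.02),(S,(416,213),.02),(D,(473,410),.02),(S,(713,122),.029),(S,(638,33),.029),(D,(42,474),.029),(D,(152,577),.029)],
"stop":[(S,(376,67),.075),(S,(435,150),.075),(D,(342,283),.075),(D,(448,346),.075)],
"blue":[(S,(467,43),.075),(S,(528,132),.075),(D,(250,326),.075),(D,(354,402),.075)],
"white":[(S,(526,28),.075),(S,(590,103),.075),(D,(184,358),.075),(D,(288,433),.075)],
"beaker":[(S,(533,440),0),(D,(188,217),0)]}
for k,v in P.items():print(k,*[f(*p,z) for f,p,z in v])
E
```

```text
mat [ 0.5101 -0.3896] [ 0.6701 -0.3472] [ 0.6312 -0.1963] [ 0.5112 -0.2252] [ 0.6242 -0.1915] [ 0.4615 -0.233 ] [ 0.5009 -0.3838] [ 0.6647 -0.3446]
post [ 0.5612 -0.31  ] [ 0.5554 -0.3105]
bridge [ 0.54   -0.3236] [ 0.5737 -0.3275] [ 0.5906 -0.2763] [ 0.5446 -0.2694] [ 0.5752 -0.2667] [ 0.5323 -0.2616] [ 0.5315 -0.3197]
blockfoot [ 0.5765 -0.3249] [ 0.58   -0.2912] [ 0.5388 -0.2851] [ 0.5274 -0.3146] [ 0.5756 -0.2932]
racktop [ 0.4621 -0.0472] [ 0.5775 -0.0861] [ 0.4507 -0.0385] [0.6697 0.1597] [0.547  0.2052] [0.6596 0.168 ] [0.5374 0.2128]
stop [ 0.4713 -0.0319] [ 0.579  -0.0674] [ 0.5667 -0.0584] [ 0.4649 -0.03  ]
blue [0.4986 0.0442] [ 0.6125 -0.0001] [0.5945 0.0155] [0.488  0.0525]
white [0.5173 0.0943] [0.621 0.061] [0.6128 0.0672] [0.508  0.1001]
beaker [ 0.7885 -0.17  ] [ 0.7841 -0.1675]
```

>>> apply_moves(plan="0 0 0 0 0 0.0195;0 0 0 0 0 0.0195;0 0 0 0 0 0.0195;0 0 0 0 0 0.0195;0 0 0 0 0 0", gripper=1)

```text
time_s: 0.62
position: [0.1732, -0.6003, 0.2223]
tcp_rot: [[0.978, -0.21, -0.0], [-0.21, -0.978, 0.0], [-0.0, -0.0, -1.0]]
force: [-0.2, -0.7, -0.7]
opening: 0.999
grasp_force: 0.0
```

```bash
cat >> h.py <<'E'
np.set_printoptions(precision=4,suppress=True)
def to(p,yaw=None):
    "yaw: heading (deg) of tool x in world; prints shift in 0.05 units along tool axes and turn about tool z in units"
    s=bot.read_state();R=s["tcp_rot"];print("t",s["time_s"],"p",s["position"],"F",s["force"],"op",s["opening"],"gf",s["grasp_force"])
    print("tilt",R[:,2],"yaw",np.degrees(np.arctan2(R[1,0],R[0,0])))
    print("shift",R.T@(np.array(p)-s["position"])/.05)
    if yaw is not None:
        d=np.radians(yaw);Rt=np.array([[np.cos(d),np.sin(d),0],[np.sin(d),-np.cos(d),0],[0,0,-1]])
        print("turn",cv2.Rodrigues(R.T@Rt)[0].ravel()/2/np.pi)
E
python3 -c "
from h import *
to([.555,-.308,.222],-14)"
```

```text
t 0.6167 p [ 0.1732 -0.6003  0.2223] F [-0.2072 -0.7079 -0.6601] op 0.9985268212300944 gf 0.0
tilt [-0.      0.0005 -1.    ] yaw -12.112340694603482
shift [ 6.2393 -7.319   0.0084]
turn [-0.0001  0.      0.0052]
```

>>> apply_moves(plan=".5 -.58 0 0 0 .005;.5 -.58 0 0 0 0;.5 -.58 0 0 0 0;.5 -.58 0 0 0 0;.5 -.58 0 0 0 0;.5 -.58 0 0 0 0;.5 -.58 0 0 0 0;.5 -.58 0 0 0 0;.5 -.58 0 0 0 0;.5 -.58 0 0 0 0")

```text
time_s: 1.45
position: [0.4857, -0.3761, 0.2225]
tcp_rot: [[0.972, -0.235, -0.0], [-0.235, -0.972, 0.0], [-0.0, -0.0, -1.0]]
force: [-0.3, -0.3, -0.5]
opening: 1.0
grasp_force: 0.0
```

>>> apply_moves(plan=".5 -.58 0 0 0 0;.5 -.58 0 0 0 0;0 0 0 0 0 0;0 0 0 0 0 0;0 0 0 0 0 0")

```text
time_s: 1.87
position: [0.5464, -0.3329, 0.2222]
tcp_rot: [[0.972, -0.236, -0.001], [-0.236, -0.972, 0.0], [-0.001, 0.0, -1.0]]
force: [-0.2, -0.7, -0.6]
opening: 0.998
grasp_force: 0.0
```

```bash
python3 -c "
from h import *
to([.555,-.308,.222],-14)
im=capture('wrist')[:,:,::-1];cv2.imwrite('pics/w1.png',cv2.resize(im,(800,600),interpolation=cv2.INTER_CUBIC))"
```

```text
t 1.8667 p [ 0.5464 -0.3329  0.2222] F [-0.1716 -0.7307 -0.6123] op 0.9980278795477179 gf 0.0
tilt [-0.0012  0.     -1.    ] yaw -13.637478333705815
shift [ 0.0488 -0.5248  0.004 ]
turn [0.     0.0002 0.001 ]
```

View pics/w1.png

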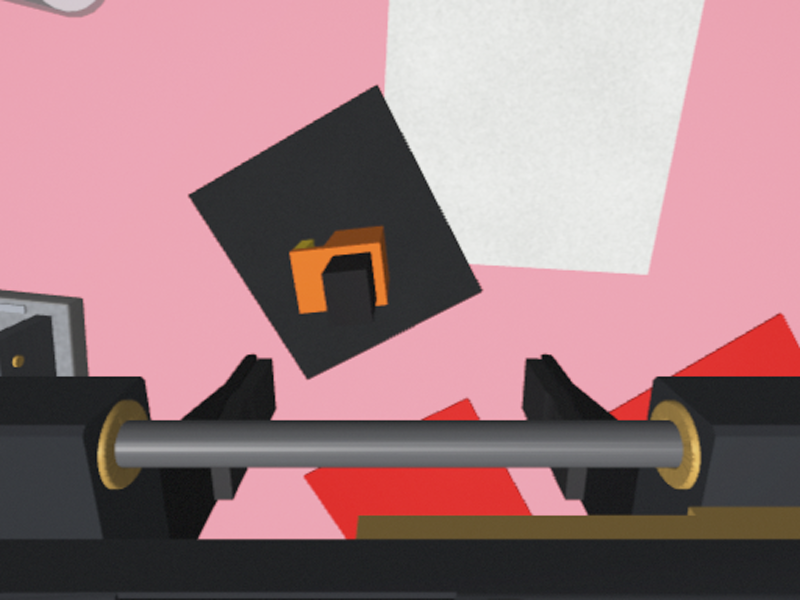

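Wrist view: spacer below, slightly to the left, lip to the left (tool −y). Bridge far edge runs (290,251)–(383,241), left edge (290,251)–(300,314), and the post top spans about (323,272)–(371,264).

```bash
python3 - <<'E'
from h import *
s=bot.read_state()
W=lambda x,y,z:ray("wrist",x*.64,y*.64,z,s)[:2]
a,b,c,d=W(290,251,.075),W(383,241,.075),W(300,314,.075),W(388,305,.075)
print(a,b,c,d,np.linalg.norm(a-b),np.linalg.norm(a-c))
y=a-b;x=a-c
print("yaw",np.degrees(np.arctan2(-y[0],y[1])),np.degrees(np.arctan2(x[1],x[0])))
yy=(y/np.linalg.norm(y));xx=np.array([yy[1],-yy[0]])
print("centre from bridge",(a+b+c+d)/4-yy*.010)
print("post",W(323,272,.123),W(371,264,.123),W(375,320,.123))
# post centre from its far edge
e=(W(323,272,.123)+W(371,264,.123))/2;print("postc",e-xx*.015)
for n,p in (("mat",[(189,195),(377,86),(482,290),(308,379)]),):print(n,np.mean([W(*q,.003) for q in p],0))
E
```

```text
[ 0.579  -0.2742] [ 0.5714 -0.3313] [ 0.5384 -0.2683] [ 0.5309 -0.3243] 0.05762934779253816 0.04097477737815942
yaw -7.552602100664777 -8.244978354041088
centre from bridge [ 0.5536 -0.3094]
post [ 0.5708 -0.2999] [ 0.569  -0.3255] [ 0.5385 -0.3198]
postc [ 0.555  -0.3107]
mat [ 0.5651 -0.2938]
```

>>> apply_moves(plan="0 -.4 0 0 0 -.016;0 0 0 0 0 0;0 0 0 0 0 0")

```text
time_s: 2.17
position: [0.5505, -0.3143, 0.2226]
tcp_rot: [[0.99, -0.142, -0.001], [-0.142, -0.99, -0.0], [-0.001, 0.0, -1.0]]
force: [0.1, 0.0, -0.2]
opening: 1.004
grasp_force: 0.0
```

```bash
python3 -c "
from h import *
to([.5545,-.310,.083],-7.9)"
```

```text
t 2.1667 p [ 0.5505 -0.3143  0.2226] F [ 0.1056  0.0388 -0.2167] op 1.0036445005344885 gf 0.0
tilt [-0.0007 -0.0001 -1.    ] yaw -8.137524868734404
shift [ 0.069  -0.0977  2.7919]
turn [ 0.      0.0001 -0.0007]
```

>>> apply_moves(plan=".07 -.1 .4 0 0 -.0005;0 0 .5 0 0 0;0 0 .5 0 0 0;0 0 .5 0 0 0;0 0 .5 0 0 0;0 0 .39 0 0 0;0 0 0 0 0 0;0 0 0 0 0 0")

```text
time_s: 2.83
position: [0.5546, -0.3101, 0.0822]
tcp_rot: [[0.99, -0.139, -0.002], [-0.139, -0.99, 0.001], [-0.002, -0.001, -1.0]]
force: [0.3, -0.7, 0.4]
opening: 0.997
grasp_force: 0.0
```

>>> apply_moves(plan="0 0 0 0 0 0;0 0 0 0 0 0;0 0 0 0 0 0;0 0 0 0 0 0;0 0 0 0 0 0;0 0 0 0 0 0;0 0 0 0 0 0;0 0 0 0 0 0", gripper=-1)

```text
time_s: 3.5
position: [0.5558, -0.3091, 0.0832]
tcp_rot: [[0.991, -0.136, 0.0], [-0.136, -0.991, -0.0], [0.0, 0.0, -1.0]]
force: [-0.3, -0.2, -0.2]
opening: 0.478
grasp_force: 0.0
```

>>> apply_moves(plan="0 0 0 0 0 0;0 0 0 0 0 0;0 0 0 0 0 0;0 0 0 0 0 0;0 0 0 0 0 0;0 0 0 0 0 0;0 0 0 0 0 0")

```text
time_s: 4.08
position: [0.5556, -0.309, 0.0828]
tcp_rot: [[0.991, -0.137, -0.001], [-0.137, -0.991, 0.0], [-0.001, -0.0, -1.0]]
force: [-0.7, -0.2, -2.5]
opening: 0.276
grasp_force: 30.0
```

>>> apply_moves(plan="0 0 -.3 0 0 0;0 0 -.5 0 0 0;0 0 -.5 0 0 0;0 0 -.5 0 0 0;0 0 -.4 0 0 0;0 0 0 0 0 0;0 0 0 0 0 0")

```text
time_s: 4.67
position: [0.5561, -0.3095, 0.1939]
tcp_rot: [[0.991, -0.137, 0.002], [-0.137, -0.991, -0.002], [0.002, 0.001, -1.0]]
force: [0.2, 0.7, -3.6]
opening: 0.276
grasp_force: 30.0
```

>>> apply_moves(plan="0 0 -.2 0 0 .0145;0 0 -.2 0 0 .0145;0 0 0 0 0 0")

```text
time_s: 4.92
position: [0.5556, -0.3092, 0.2124]
tcp_rot: [[0.949, -0.315, -0.0], [-0.315, -0.949, 0.0], [-0.001, -0.0, -1.0]]
force: [-0.0, -0.4, -1.6]
opening: 0.276
grasp_force: 30.0
```

```bash
python3 -c "
from h import *
to([.485,.02,.215],-18.3)"
```

```text
t 4.9167 p [ 0.5556 -0.3092  0.2124] F [-0.0309 -0.393  -1.5676] op 0.2763884166410534 gf 29.99871752690524
tilt [-0.0004  0.0003 -1.    ] yaw -18.381649536341833
shift [-3.4167 -5.8017 -0.049 ]
turn [-0.      0.0001 -0.0002]
```

>>> apply_moves(plan="-.2 -.3 0 0 0 0;-.35 -.6 0 0 0 0;-.4 -.7 0 0 0 0;-.4 -.7 0 0 0 0;-.4 -.7 0 0 0 0;-.4 -.7 0 0 0 0;-.4 -.7 0 0 0 0;-.4 -.7 0 0 0 0;-.3 -.5 0 0 0 0;-.17 -.2 0 0 0 0")

```text
time_s: 5.75
position: [0.4814, 0.0236, 0.2113]
tcp_rot: [[0.951, -0.309, -0.005], [-0.309, -0.951, 0.002], [-0.006, -0.001, -1.0]]
force: [-1.3, 0.2, -2.7]
opening: 0.276
grasp_force: 30.0
```

>>> apply_moves(plan="0 0 0 0 0 0;0 0 0 0 0 0;0 0 0 0 0 0")

```text
time_s: 6.0
position: [0.485, 0.0187, 0.2125]
tcp_rot: [[0.95, -0.314, 0.0], [-0.314, -0.95, -0.001], [0.0, 0.001, -1.0]]
force: [0.1, -0.8, -2.0]
opening: 0.273
grasp_force: 30.0
```

```bash
python3 -c "
from h import *
to([.485,.02,.215],-18.3)
s=bot.read_state();print(s['tcp_rot'],s['position'])
im=capture('wrist')[:,:,::-1];cv2.imwrite('pics/w2.png',cv2.resize(im,(800,600),interpolation=cv2.INTER_CUBIC))"
```

```text
t 6.0 p [0.485  0.0187 0.2125] F [ 0.1128 -0.7806 -1.9762] op 0.2730718434716541 gf 29.996733132284135
tilt [ 0.0001 -0.0007 -1.    ] yaw -18.279178852700262
shift [-0.0081 -0.024  -0.0493]
turn [ 0.0001 -0.0001  0.0001]
[[ 0.9495 -0.3136  0.0001]
 [-0.3136 -0.9495 -0.0007]
 [ 0.0003  0.0007 -1.    ]] [0.485  0.0187 0.2125]
```

View pics/w2.png

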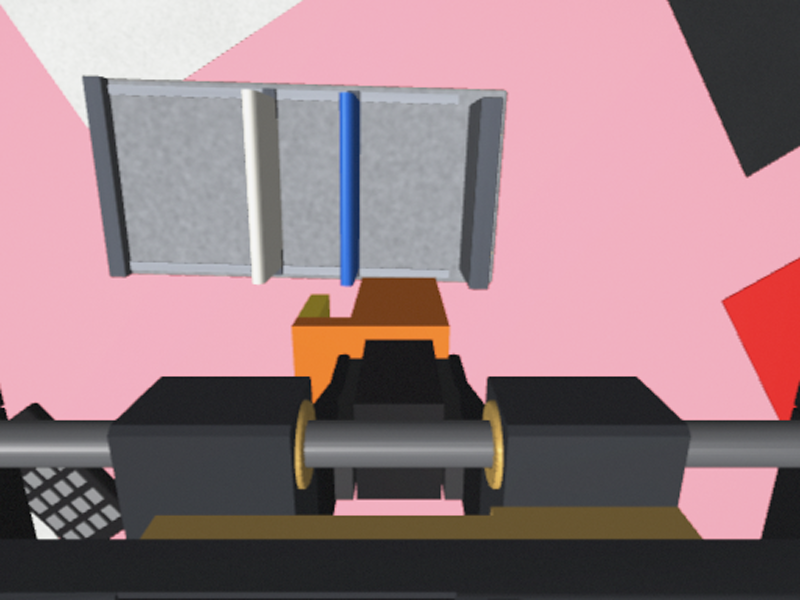

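```bash
python3 - <<'E'
from h import *
s=bot.read_state()
W=lambda x,y,z:ray("wrist",x*.64,y*.64,z,s)[:2]
def line(n,p,q,z):
    a,b=W(*p,z),W(*q,z);d=a-b;print(n,a,b,"len",np.linalg.norm(d),"yaw",np.degrees(np.arctan2(d[1],d[0])),"mid",(a+b)/2);return (a+b)/2
bl=line("blue",(348.5,93),(348,285),.075)
wh=line("white",(249,91),(259,283),.075)
st=line("stopface",(483,98),(468,288),.075)
line("stopback",(503,98),(489,288),.075)
line("lip",(83,77),(109,277),.029)
zb=.2125-.0798+.072
a,b=W(292,325,zb),W(448,325,zb);R=s["tcp_rot"][:2,:2]
print("bridge in tool",R.T@(a-s["position"][:2]),R.T@(b-s["position"][:2]))
for yaw in(-18,-18.5):
    y=np.array([-np.sin(np.radians(yaw)),np.cos(np.radians(yaw))]);x=np.array([y[1],-y[0]])
    print([(n,(p-st)@x,(p-st)@y) for n,p in(("blue",bl),("white",wh))],"spacer ctr for blue",bl-.024*y)
E
```

```text
blue [0.5958 0.0094] [0.4937 0.0466] len 0.10873868453192964 yaw -20.05860897683716 mid [0.5447 0.028 ]
white [0.6138 0.0607] [0.5119 0.0975] len 0.10844760003089482 yaw -19.86655425854105 mid [0.5628 0.0791]
stopface [ 0.5702 -0.0599] [ 0.4689 -0.0221] len 0.10815554209896763 yaw -20.45009160657314 mid [ 0.5195 -0.041 ]
stopback [ 0.5668 -0.0704] [ 0.4648 -0.0343] len 0.10811268818834657 yaw -19.48856208920092 mid [ 0.5158 -0.0523]
lip [0.6624 0.1664] [0.5415 0.2111] len 0.1288675716583515 yaw -20.307399770202075 mid [0.6019 0.1887]
bridge in tool [ 0.0188 -0.0367] [0.0187 0.0184]
[('blue', np.float64(0.0026330168395278645), np.float64(0.07343835391441557)), ('white', np.float64(0.0040719460316734745), np.float64(0.12762458749641045))] spacer ctr for blue [0.5373 0.0052]
[('blue', np.float64(0.0019920541799383325), np.float64(0.07345853472184416)), ('white', np.float64(0.0029580704911929727), np.float64(0.12765526192477505))] spacer ctr for blue [0.5371 0.0052]
```

The wrist view gives clean lines for the stop, blue and white dividers. Rack yaw is about −20°, with the blue divider about 73 mm from the stop face and the white one about 128 mm. These fit the sizes given.

>>> apply_moves(plan="0 0 0 0 0 .0045;0 0 0 0 0 0;0 0 0 0 0 0")

```text
time_s: 6.3
position: [0.4849, 0.0186, 0.2129]
tcp_rot: [[0.94, -0.342, 0.0], [-0.342, -0.94, -0.0], [0.0, 0.0, -1.0]]
force: [0.2, 0.3, -0.9]
opening: 0.275
grasp_force: 30.0
```

```bash
python3 -c "
from h import *
to([.5367,.0059,.167],-19.9)"
```

```text
t 6.3 p [0.4849 0.0186 0.2129] F [ 0.1894  0.2809 -0.9471] op 0.27507239095542463 gf 29.996988808270544
tilt [ 0.0001 -0.0002 -1.    ] yaw -19.969379640841957
shift [ 1.06   -0.1157  0.9179]
turn [ 0.     -0.     -0.0002]
```

>>> apply_moves(plan=".26 -.03 0 0 0 0;.27 -.03 0 0 0 0;.27 -.03 .2 0 0 0;.26 -.026 .2 0 0 0;0 0 .3 0 0 0;0 0 .2 0 0 0;0 0 0 0 0 0;0 0 0 0 0 0;0 0 0 0 0 0")

```text
time_s: 7.05
position: [0.5362, 0.0071, 0.1684]
tcp_rot: [[0.94, -0.341, 0.0], [-0.341, -0.94, -0.0], [0.0, -0.0, -1.0]]
force: [0.4, 0.1, -1.4]
opening: 0.275
grasp_force: 30.0
```

```bash
python3 -c "
from h import *
to([.5367,.0059,.167],-19.9)
im=capture('wrist')[:,:,::-1];cv2.imwrite('pics/w3.png',cv2.resize(im,(800,600),interpolation=cv2.INTER_CUBIC))"
```

```text
t 7.05 p [0.5362 0.0071 0.1684] F [ 0.3968  0.0544 -1.4185] op 0.27513471930208566 gf 29.996989793144166
tilt [ 0.0003 -0.     -1.    ] yaw -19.913371907201018
shift [0.0175 0.0194 0.0284]
turn [-0. -0. -0.]
```

View pics/w3.png

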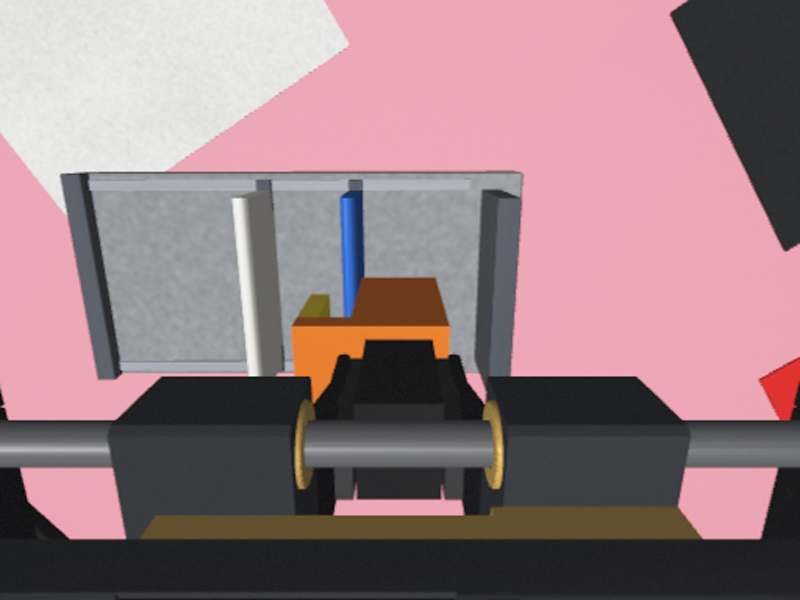

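```bash
python3 - <<'E'
from h import *
s=bot.read_state()
def W(x,y,z):return (s["tcp_rot"].T@(ray("wrist",x*.64,y*.64,z,s)-s["position"]))[:2]*1000
f=.1684-.0798
print("lip outer/inner bottom",W(311,294,f+.03),W(330,294,f+.03))
print("block bottom",W(361,278,f),W(435,278,f))
print("bridge top",W(292,325,f+.072),W(448,325,f+.072))
for z in(.075,.071):print("blue",z,W(342,197,z),W(358,197,z),W(345,315,z))
print("white",W(233,198,.075),W(250,198,.075))
E
```

```text
lip outer/inner bottom [ 18.2228 -36.8546] [ 18.2233 -28.6325]
block bottom [ 17.8844 -17.2771] [17.8886 18.9554]
bridge top [ 18.7075 -36.7155] [18.7056 18.4342]
blue 0.075 [ 55.6921 -26.831 ] [ 55.6949 -18.9258] [ -5.618  -27.1349]
blue 0.071 [ 55.3405 -27.2589] [ 55.3433 -19.2301] [ -6.9283 -27.5675]
white [ 55.1868 -80.71  ] [ 55.1897 -72.3114]
```

Slot (−28.6…−17.3 mm) and blue divider (−26.9…−18.9 mm) are centred on each other, so I lower it straight.

>>> apply_moves(plan="0 0 .2 0 0 0;0 0 .2 0 0 0;0 0 .2 0 0 0;0 0 .1 0 0 0;0 0 0 0 0 0;0 0 0 0 0 0")

```text
time_s: 7.6
position: [0.5358, 0.0073, 0.1323]
tcp_rot: [[0.94, -0.34, -0.002], [-0.34, -0.94, 0.0], [-0.002, 0.0, -1.0]]
force: [-0.4, 0.9, -1.2]
opening: 0.274
grasp_force: 30.0
```

>>> apply_moves(plan="0 0 .1 0 0 0;0 0 .1 0 0 0;0 0 .1 0 0 0;0 0 .1 0 0 0;0 0 .1 0 0 0;0 0 0 0 0 0;0 0 0 0 0 0;0 0 0 0 0 0")

```text
time_s: 8.27
position: [0.5364, 0.0072, 0.1081]
tcp_rot: [[0.94, -0.341, 0.0], [-0.341, -0.94, 0.0], [0.0, -0.0, -1.0]]
force: [-0.2, 0.2, -2.0]
opening: 0.274
grasp_force: 30.0
```

```bash
python3 -c "
from h import *
to([.5362,.0071,.1025],-19.9)"
```

```text
t 8.2667 p [0.5364 0.0072 0.1081] F [-0.1884  0.1749 -2.039 ] op 0.27415130247134945 gf 29.99710398260504
tilt [ 0.0002  0.     -1.    ] yaw -19.91133862735967
shift [-0.0022  0.0033  0.1111]
turn [-0. -0. -0.]
```

>>> apply_moves(plan="0 0 .06 0 0 0;0 0 .05 0 0 0;0 0 0 0 0 0;0 0 0 0 0 0")

```text
time_s: 8.6
position: [0.5361, 0.0073, 0.1024]
tcp_rot: [[0.94, -0.341, -0.0], [-0.341, -0.94, 0.0], [-0.0, 0.0, -1.0]]
force: [-0.1, -0.2, -2.1]
opening: 0.276
grasp_force: 30.0
```

>>> apply_moves(plan="0 .02 0 0 0 0;0 .03 0 0 0 0;0 .04 0 0 0 0;0 .05 0 0 0 0;0 .05 0 0 0 0;0 .05 0 0 0 0;0 .05 0 0 0 0;0 .05 0 0 0 0;0 .04 0 0 0 0;0 .02 0 0 0 0")

```text
time_s: 9.43
position: [0.5299, -0.0103, 0.1025]
tcp_rot: [[0.94, -0.342, 0.001], [-0.342, -0.94, 0.003], [0.0, -0.003, -1.0]]
force: [1.7, 5.2, -4.8]
opening: 0.274
grasp_force: 30.0
```

```bash
python3 -c "
from h import *
to([.5362,.0071,.1025],-19.9);s=bot.read_state();print(s['tcp_rot'].T@s['force'],s['moment'])"
```

```text
t 9.4333 p [ 0.5299 -0.0103  0.1025] F [ 1.7433  5.1735 -4.8134] op 0.2739409737850796 gf 30.00156043097377
tilt [ 0.0013  0.0026 -1.    ] yaw -19.98982534895288
shift [-0.0002 -0.3703  0.0007]
turn [-0.0005 -0.0001 -0.0002]
[-0.1321 -5.4439  4.829 ] [ 1.1798 -0.3806  0.0682]
```

>>> apply_moves(plan="0 .03 0 0 0 0;0 .04 0 0 0 0;0 .04 0 0 0 0;0 .03 0 0 0 0;0 .02 0 0 0 0;0 .02 0 0 0 0;0 .01 0 0 0 0;0 0 0 0 0 0")

```text
time_s: 10.1
position: [0.5267, -0.0192, 0.1025]
tcp_rot: [[0.94, -0.342, 0.001], [-0.342, -0.94, 0.002], [0.0, -0.003, -1.0]]
force: [2.3, 5.4, -4.4]
opening: 0.273
grasp_force: 30.0
```

>>> apply_moves(plan="0 .01 0 0 0 0;0 .01 0 0 0 0;0 .01 0 0 0 0")

```text
time_s: 10.35
position: [0.5262, -0.0205, 0.1025]
tcp_rot: [[0.94, -0.342, 0.001], [-0.342, -0.94, 0.003], [0.001, -0.003, -1.0]]
force: [3.1, 5.3, -4.0]
opening: 0.275
grasp_force: 30.0
```

>>> apply_moves(plan="0 .01 0 0 0 0;0 .01 0 0 0 0")

```text
time_s: 10.52
position: [0.5259, -0.0214, 0.1025]
tcp_rot: [[0.94, -0.342, 0.001], [-0.342, -0.94, 0.003], [0.0, -0.003, -1.0]]
force: [1.8, 5.9, -4.1]
opening: 0.274
grasp_force: 30.0
```

>>> apply_moves(plan="0 .01 0 0 0 0;0 .01 0 0 0 0")

```text
time_s: 10.68
position: [0.5255, -0.0224, 0.1025]
tcp_rot: [[0.94, -0.342, 0.001], [-0.342, -0.94, 0.003], [0.0, -0.003, -1.0]]
force: [2.3, 5.1, -4.4]
opening: 0.274
grasp_force: 30.0
```

>>> apply_moves(plan="0 .01 0 0 0 0;0 .01 0 0 0 0")

```text
time_s: 10.85
position: [0.5254, -0.0226, 0.1025]
tcp_rot: [[0.94, -0.343, 0.002], [-0.343, -0.939, 0.004], [0.001, -0.004, -1.0]]
force: [3.5, 9.8, -4.7]
opening: 0.273
grasp_force: 30.0
```

>>> apply_moves(plan="0 .005 0 0 0 0;0 0 0 0 0 0;0 0 0 0 0 0;0 0 0 0 0 0;0 0 0 0 0 0;0 0 0 0 0 0")

```text
time_s: 11.35
position: [0.5254, -0.0226, 0.1025]
tcp_rot: [[0.94, -0.342, 0.002], [-0.342, -0.94, 0.004], [0.001, -0.005, -1.0]]
force: [3.3, 7.5, -4.0]
opening: 0.274
grasp_force: 30.0
```

>>> apply_moves(plan="0 .008 0 0 0 0;0 .006 0 0 0 0;0 0 0 0 0 0;0 0 0 0 0 0;0 0 0 0 0 0;0 0 0 0 0 0")

```text
time_s: 11.85
position: [0.5254, -0.0227, 0.1025]
tcp_rot: [[0.939, -0.343, 0.003], [-0.343, -0.939, 0.005], [0.001, -0.006, -1.0]]
force: [4.0, 11.0, -4.4]
opening: 0.274
grasp_force: 30.0
```

>>> apply_moves(plan="0 0 0 0 0 0;0 0 0 0 0 0;0 -.03 0 0 0 0;0 -.03 0 0 0 0;0 -.03 0 0 0 0;0 0 0 0 0 0;0 0 0 0 0 0")

```text
time_s: 12.43
position: [0.5258, -0.0217, 0.1026]
tcp_rot: [[0.94, -0.341, -0.0], [-0.341, -0.94, -0.0], [-0.0, 0.0, -1.0]]
force: [-0.2, 0.1, -1.7]
opening: 0.272
grasp_force: 30.0
```

```bash
python3 -c "
from h import *
to([.5261,-.0208,.1025],-19.9);s=bot.read_state();print(s['tcp_rot'].T@s['force'],s['moment'])"
```

```text
t 12.4333 p [ 0.5258 -0.0217  0.1026] F [-0.2119  0.0802 -1.7477] op 0.2719751640164699 gf 29.99700441258028
tilt [-0.0001 -0.0004 -1.    ] yaw -19.908121768687085
shift [ 0.0003 -0.0195  0.002 ]
turn [ 0.0001  0.     -0.    ]
[-0.2266 -0.004   1.7477] [ 0.0801 -0.0108 -0.0018]
```

>>> apply_moves(plan="0 -.02 0 0 0 0;0 0 -.05 0 0 0;0 0 -.1 0 0 0;0 0 -.15 0 0 0;0 0 -.25 0 0 0;0 0 -.3 0 0 0;0 0 -.3 0 0 0;0 0 -.17 0 0 0;0 0 0 0 0 0")

```text
time_s: 13.18
position: [0.5278, -0.0209, 0.171]
tcp_rot: [[0.94, -0.341, 0.005], [-0.341, -0.94, -0.001], [0.005, -0.0, -1.0]]
force: [1.1, -0.1, -2.8]
opening: 0.278
grasp_force: 30.0
```

```bash
python3 -c "
from h import *
to([.5546,.0577,.1684],-19.9);s=bot.read_state();print(s['tcp_rot'].T@s['force'],s['moment'])"
```

```text
t 13.1833 p [ 0.5278 -0.0209  0.171 ] F [ 1.1106 -0.0619 -2.8449] op 0.27760857989158855 gf 29.996930854395032
tilt [ 0.0052 -0.0014 -1.    ] yaw -19.9085671842968
shift [-0.0309 -1.66    0.0529]
turn [-0.0001 -0.0008 -0.    ]
[ 1.0502 -0.3186  2.8507] [0.06   0.0334 0.004 ]
```

>>> apply_moves(plan="0 -.2 0 0 0 0;0 -.35 0 0 0 0;0 -.4 0 0 0 0;0 -.4 0 0 0 0;0 -.2 0 0 0 0;0 -.1 0 0 0 0;0 0 0 0 0 0;0 0 0 0 0 0;0 0 0 0 0 0")

```text
time_s: 13.93
position: [0.5538, 0.0565, 0.1682]
tcp_rot: [[0.94, -0.341, -0.001], [-0.341, -0.94, -0.0], [-0.001, 0.001, -1.0]]
force: [0.8, -0.5, -1.6]
opening: 0.273
grasp_force: 30.0
```

```bash
python3 -c "
from h import *
to([.5546,.0577,.1684],-19.9)
im=capture('wrist')[:,:,::-1];cv2.imwrite('pics/w4.png',cv2.resize(im,(800,600),interpolation=cv2.INTER_CUBIC))"
```

```text
t 13.9333 p [0.5538 0.0565 0.1682] F [ 0.8467 -0.471  -1.6468] op 0.27274078319216377 gf 29.996990100480616
tilt [-0.0011 -0.0003 -1.    ] yaw -19.936746030445835
shift [ 0.007  -0.0283 -0.0033]
turn [ 0.0001  0.0001 -0.0001]
```

View pics/w4.png

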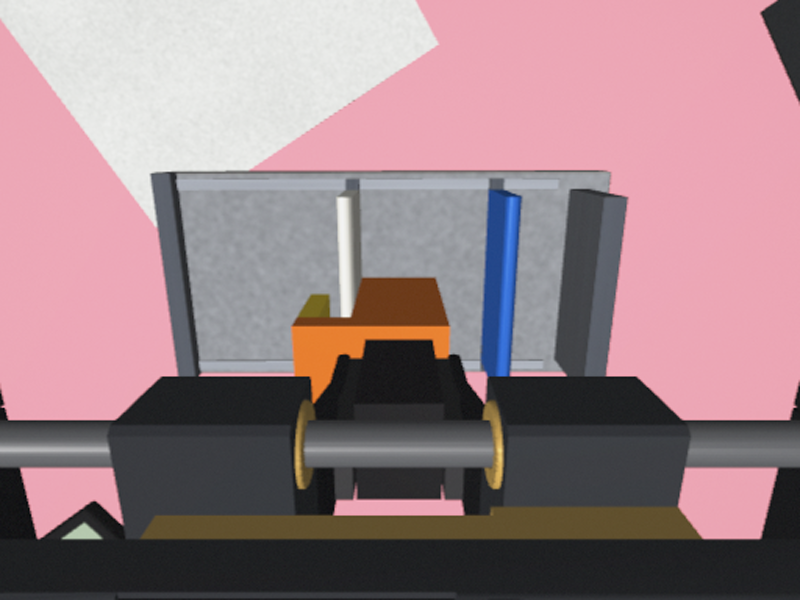

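>>> apply_moves(plan="0 -.04 .2 0 0 0;0 0 .2 0 0 0;0 0 .2 0 0 0;0 0 .1 0 0 0;0 0 0 0 0 0;0 0 0 0 0 0")

```text
time_s: 14.48
position: [0.5545, 0.0589, 0.1327]
tcp_rot: [[0.94, -0.341, -0.002], [-0.341, -0.94, 0.0], [-0.002, 0.0, -1.0]]
force: [-0.3, -0.4, -1.5]
opening: 0.275
grasp_force: 30.0
```

```bash
python3 -c "
from h import *
to([.5545,.0584,.1025],-19.9);s=bot.read_state();print(s['tcp_rot'].T@s['force'],s['moment'])"
```

```text
t 14.4833 p [0.5545 0.0589 0.1327] F [-0.312  -0.3623 -1.5128] op 0.2747117539462001 gf 29.997062059119344
tilt [-0.0017  0.0002 -1.    ] yaw -19.921296824244738
shift [0.0044 0.0098 0.604 ]
turn [ 0.0001  0.0003 -0.0001]
[-0.1674  0.4462  1.5133] [ 0.0859 -0.0327  0.0334]
```

>>> apply_moves(plan="0 .005 .1 0 0 0;0 0 .1 0 0 0;0 0 .1 0 0 0;0 0 .1 0 0 0;0 0 .1 0 0 0;0 0 .05 0 0 0;0 0 .05 0 0 0;0 0 0 0 0 0;0 0 0 0 0 0")

```text
time_s: 15.23
position: [0.5549, 0.0588, 0.1034]
tcp_rot: [[0.94, -0.341, -0.0], [-0.341, -0.94, 0.0], [-0.0, 0.0, -1.0]]
force: [-0.5, 0.3, -1.8]
opening: 0.27
grasp_force: 30.0
```

>>> apply_moves(plan="0 .02 0 0 0 0;0 .03 0 0 0 0;0 .05 0 0 0 0;0 .08 0 0 0 0;0 .1 0 0 0 0;0 .1 0 0 0 0;0 .1 0 0 0 0;0 .08 0 0 0 0;0 .06 0 0 0 0;0 .03 0 0 0 0")

```text
time_s: 16.07
position: [0.5445, 0.0294, 0.1037]
tcp_rot: [[0.94, -0.342, 0.002], [-0.342, -0.94, 0.003], [0.001, -0.003, -1.0]]
force: [2.1, 5.9, -4.0]
opening: 0.272
grasp_force: 30.0
```

```bash
python3 -c "
from h import *
to([.5418,.0224,.1034],-19.9);s=bot.read_state();print(s['tcp_rot'].T@s['force'],s['moment'])"
```

```text
t 16.0667 p [0.5445 0.0294 0.1037] F [ 2.0999  5.8854 -4.0105] op 0.2718870587579701 gf 30.00197220593691
tilt [ 0.0021  0.0027 -1.    ] yaw -20.00496138881959
shift [-0.0032  0.1498  0.0055]
turn [-0.0005 -0.0002 -0.0003]
[-0.0444 -6.2355  4.0309] [ 1.2463 -0.37    0.0845]
```

>>> apply_moves(plan="0 .02 0 0 0 0;0 .03 0 0 0 0;0 .02 0 0 0 0;0 .02 0 0 0 0;0 .01 0 0 0 0;0 0 0 0 0 0;0 0 0 0 0 0")

```text
time_s: 16.65
position: [0.5429, 0.0248, 0.1037]
tcp_rot: [[0.94, -0.342, 0.002], [-0.342, -0.94, 0.002], [0.001, -0.003, -1.0]]
force: [2.6, 6.0, -4.6]
opening: 0.276
grasp_force: 30.0
```

>>> apply_moves(plan="0 .01 0 0 0 0;0 .01 0 0 0 0;0 0 0 0 0 0")

```text
time_s: 16.9
position: [0.5426, 0.0239, 0.1037]
tcp_rot: [[0.94, -0.342, 0.002], [-0.342, -0.94, 0.003], [0.001, -0.003, -1.0]]
force: [2.1, 5.5, -4.4]
opening: 0.272
grasp_force: 30.0
```

```bash
python3 -c "
from h import *
to([.5418,.0224,.1034],-19.9);s=bot.read_state();print(s['tcp_rot'].T@s['force'],s['moment'])"
```

```text
t 16.9 p [0.5426 0.0239 0.1037] F [ 2.1467  5.4764 -4.3977] op 0.2719053094853081 gf 30.001232775393873
tilt [ 0.0022  0.0026 -1.    ] yaw -19.983559231422856
shift [-0.0045  0.0343  0.0062]
turn [-0.0005 -0.0002 -0.0002]
[ 0.1406 -5.8663  4.4166] [ 1.2509 -0.4202  0.0738]
```

>>> apply_moves(plan="0 .01 0 0 0 0;0 .01 0 0 0 0;0 0 0 0 0 0")

```text
time_s: 17.15
position: [0.5422, 0.023, 0.1037]
tcp_rot: [[0.94, -0.342, 0.002], [-0.342, -0.94, 0.003], [0.001, -0.003, -1.0]]
force: [1.9, 6.3, -3.7]
opening: 0.27
grasp_force: 30.0
```

>>> apply_moves(plan="0 .008 0 0 0 0;0 0 0 0 0 0")

```text
time_s: 17.32
position: [0.5421, 0.0226, 0.1037]
tcp_rot: [[0.94, -0.342, 0.002], [-0.342, -0.94, 0.003], [0.001, -0.003, -1.0]]
force: [2.4, 5.4, -5.0]
opening: 0.27
grasp_force: 30.0
```

```bash
python3 -c "
from h import *
to([.5418,.0224,.1034],-19.9);s=bot.read_state();print(s['tcp_rot'].T@s['force'],s['moment'])"
```

```text
t 17.3167 p [0.5421 0.0226 0.1037] F [ 2.3834  5.3626 -5.0113] op 0.26994589140857916 gf 30.001340395538136
tilt [ 0.0022  0.0026 -1.    ] yaw -19.987787053950306
shift [-0.0045  0.0065  0.0064]
turn [-0.0005 -0.0002 -0.0002]
[ 0.4008 -5.8381  5.0306] [ 1.142  -0.4415  0.0665]
```

>>> apply_moves(plan="0 .008 0 0 0 0;0 0 0 0 0 0")

```text
time_s: 17.48
position: [0.542, 0.0225, 0.1037]
tcp_rot: [[0.94, -0.342, 0.002], [-0.342, -0.94, 0.003], [0.001, -0.004, -1.0]]
force: [3.0, 5.4, -4.2]
opening: 0.274
grasp_force: 30.0
```

>>> apply_moves(plan="0 .008 0 0 0 0;0 0 0 0 0 0")

```text
time_s: 17.65
position: [0.5421, 0.0225, 0.1037]
tcp_rot: [[0.94, -0.342, 0.003], [-0.342, -0.94, 0.004], [0.001, -0.004, -1.0]]
force: [1.4, 6.2, -4.2]
opening: 0.267
grasp_force: 30.0
```

```bash
python3 -c "
from h import *
to([.5418,.0224,.1034],-19.9);s=bot.read_state();print(s['tcp_rot'].T@s['force'],s['moment'])"
```

```text
t 17.65 p [0.5421 0.0225 0.1037] F [ 1.3591  6.1896 -4.1742] op 0.26732114228672404 gf 30.006507262587547
tilt [ 0.0028  0.0036 -1.    ] yaw -20.011161812417544
shift [-0.0043  0.0034  0.0069]
turn [-0.0007 -0.0002 -0.0003]
[-0.8468 -6.2627  4.2005] [ 1.6474 -0.5401  0.1625]
```

Contact: the position has stalled and the moment is rising. I add a small press and hold.

>>> apply_moves(plan="0 .006 0 0 0 0;0 0 0 0 0 0;0 0 0 0 0 0")

```text
time_s: 17.9
position: [0.542, 0.0225, 0.1037]
tcp_rot: [[0.94, -0.342, 0.003], [-0.342, -0.94, 0.004], [0.001, -0.005, -1.0]]
force: [2.1, 7.1, -4.4]
opening: 0.275
grasp_force: 30.0
```

```bash
python3 -c "
from h import *
to([.5418,.0224,.1034],-19.9);s=bot.read_state();print(s['tcp_rot'].T@s['force'],s['moment'])"
```

```text
t 17.9 p [0.542  0.0225 0.1037] F [ 2.0988  7.1159 -4.4277] op 0.27497169755623396 gf 30.009096027351916
tilt [ 0.0029  0.004  -1.    ] yaw -20.01589603856882
shift [-0.0039  0.0025  0.0067]
turn [-0.0008 -0.0002 -0.0003]
[-0.4698 -7.3833  4.4622] [ 1.7403 -0.5649  0.0978]
```

>>> apply_moves(plan="0 .008 0 0 0 0;0 0 0 0 0 0;0 0 0 0 0 0;0 0 0 0 0 0;0 0 0 0 0 0")

```text
time_s: 18.32
position: [0.542, 0.0224, 0.1038]
tcp_rot: [[0.94, -0.342, 0.003], [-0.342, -0.94, 0.005], [0.002, -0.005, -1.0]]
force: [3.3, 9.5, -4.6]
opening: 0.274
grasp_force: 30.0
```

```bash
python3 -c "
from h import *
to([.5418,.0224,.1034],-19.9);s=bot.read_state();print(s['tcp_rot'].T@s['force'],s['moment'])"
```

```text
t 18.3167 p [0.542  0.0224 0.1038] F [ 3.3192  9.4733 -4.5849] op 0.2735447178988804 gf 30.012772588524967
tilt [ 0.0033  0.0045 -1.    ] yaw -20.028298817330008
shift [-0.0045  0.0014  0.008 ]
turn [-0.0009 -0.0003 -0.0004]
[ -0.1333 -10.0124   4.6387] [ 1.947  -0.6183  0.1581]
```

>>> apply_moves(plan="0 .002 0 0 0 0;0 0 0 0 0 0;0 0 0 0 0 0;0 0 0 0 0 0;0 -.03 0 0 0 0;0 -.03 0 0 0 0;0 -.03 0 0 0 0;0 0 0 0 0 0;0 0 0 0 0 0")

```text
time_s: 19.07
position: [0.5422, 0.0237, 0.1036]
tcp_rot: [[0.94, -0.341, -0.0], [-0.341, -0.94, -0.0], [-0.0, 0.0, -1.0]]
force: [-0.2, -0.1, -2.2]
opening: 0.276
grasp_force: 30.0
```

```bash
python3 -c "
from h import *
to([.5427,.0243,.1034],-19.9);s=bot.read_state();print(s['tcp_rot'].T@s['force'],s['moment'])"
```

```text
t 19.0667 p [0.5422 0.0237 0.1036] F [-0.1754 -0.1454 -2.2346] op 0.27552594595386776 gf 29.99701394699514
tilt [-0.0002 -0.0004 -1.    ] yaw -19.90850630204837
shift [ 0.0058 -0.0157  0.0041]
turn [ 0.0001  0.     -0.    ]
[-0.1152  0.1955  2.2346] [ 0.0481  0.0258 -0.0433]
```

Lift out, then check the gaps in a wrist picture.

>>> apply_moves(plan="0 -.016 0 0 0 0;0 0 -.05 0 0 0;0 0 -.1 0 0 0;0 0 -.2 0 0 0;0 0 -.3 0 0 0;0 0 -.4 0 0 0;0 0 -.5 0 0 0;-.3 0 -.5 0 0 0;-.4 0 -.2 0 0 0;-.4 0 0 0 0 0")

```text
time_s: 19.9
position: [0.4929, 0.0431, 0.2199]
tcp_rot: [[0.94, -0.341, 0.008], [-0.341, -0.94, -0.001], [0.008, -0.002, -1.0]]
force: [0.4, -0.3, -2.0]
opening: 0.273
grasp_force: 30.0
```

>>> apply_moves(plan="0 0 0 0 0 0;0 0 0 0 0 0;0 0 0 0 0 0")

```text
time_s: 20.15
position: [0.4917, 0.0432, 0.2168]
tcp_rot: [[0.94, -0.34, 0.002], [-0.34, -0.94, -0.0], [0.002, -0.0, -1.0]]
force: [1.1, -0.2, -2.0]
opening: 0.272
grasp_force: 30.0
```

```bash
python3 -c "
from h import *
to([.565,-.29,.2125],-7.9)
s=bot.read_state();np.savez('w5.npz',p=s['position'],R=s['tcp_rot'])
im=capture('wrist')[:,:,::-1];cv2.imwrite('pics/w5.png',cv2.resize(im,(800,600),interpolation=cv2.INTER_CUBIC))"
```

```text
t 20.15 p [0.4917 0.0432 0.2168] F [ 1.125  -0.1595 -1.958 ] op 0.2718901012283314 gf 29.996927166357636
tilt [ 0.0023 -0.0004 -1.    ] yaw -19.90663146468198
shift [3.6477 5.7675 0.0923]
turn [-0.     -0.0004 -0.0334]
```

View pics/w5.png

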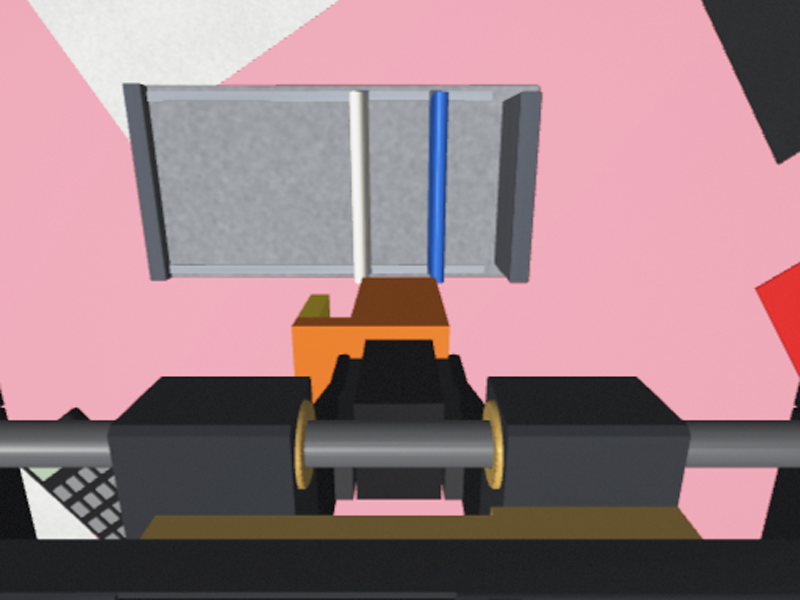

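White (357,93)–(360,282), blue (439,93)–(437,282), stop face edge (523,93)–(510,282). Checking distances.

```bash
python3 - <<'E'
from h import *
q=np.load('w5.npz');s={"position":q["p"],"tcp_rot":q["R"]}
def W(x,y,z):return (s["tcp_rot"].T@(ray("wrist",x*.64,y*.64,z,s)-s["position"]))[:2]*1000
z=.075
for n,a in dict(whiteL=[(349.5,93),(355,282)],whiteR=[(365,93),(367,282)],blueL=[(430.5,93),(429,282)],blueR=[(447.5,93),(444,282)],stopF=[(523,93),(510,282)],stopB=[(541,93),(528,282)]).items():
    print(n,[W(*p,z) for p in a])
im=cv2.imread('pics/w5.png')
print("row130",[tuple(im[130,x]) and int(im[130,x].astype(int)@[1,0,0]) for x in range(340,545,3)])
# sharp column gradients, averaged over thin row bands
for r in (110,180,250):
    g=np.abs(np.gradient(im[r-2:r+3].astype(float).mean(0),axis=0)).sum(1)
    print(r,[(x,int(g[x]),W(x,r,z)[1].round(1)) for x in range(340,560) if g[x]>18 and g[x]==g[x-3:x+4].max()])
E
```

```text
whiteL [array([108.2969, -26.0691]), array([ -0.0041, -25.5567])]
whiteR [array([108.3023, -17.4575]), array([ -0.003 , -18.1697])]
blueL [array([108.3248,  18.9405]), array([ 0.0027, 20.0043])]
blueR [array([108.3307,  28.3891]), array([ 0.0041, 29.2418])]
stopF [array([108.3568,  70.3618]), array([ 0.0101, 69.8958])]
stopB [array([108.363 ,  80.3708]), array([ 0.0118, 80.9858])]
row130 [165, 166, 164, 169, 237, 243, 224, 168, 109, 92, 165, 168, 168, 170, 174, 171, 171, 171, 171, 165, 165, 168, 170, 168, 169, 171, 169, 166, 165, 163, 143, 150, 213, 237, 207, 151, 153, 169, 166, 170, 165, 159, 163, 165, 163, 166, 167, 169, 171, 171, 169, 172, 170, 159, 84, 75, 74, 76, 76, 72, 111, 113, 111, 111, 110, 110, 110, 177, 188]
110 [(350, 78, np.float64(-26.0)), (362, 73, np.float64(-19.3)), (368, 64, np.float64(-15.9)), (429, 78, np.float64(18.3)), (437, 61, np.float64(22.7)), (448, 84, np.float64(28.9)), (502, 99, np.float64(59.2)), (520, 34, np.float64(69.3)), (540, 120, np.float64(80.5))]
180 [(351, 96, np.float64(-26.4)), (362, 76, np.float64(-20.0)), (370, 56, np.float64(-15.4)), (428, 71, np.float64(18.4)), (435, 56, np.float64(22.4)), (446, 80, np.float64(28.8)), (498, 86, np.float64(59.1)), (515, 39, np.float64(69.0)), (536, 116, np.float64(81.2))]
250 [(353, 97, np.float64(-26.3)), (365, 74, np.float64(-19.0)), (370, 58, np.float64(-16.0)), (427, 84, np.float64(18.4)), (432, 34, np.float64(21.5)), (445, 74, np.float64(29.3)), (494, 88, np.float64(59.0)), (511, 35, np.float64(69.3)), (531, 111, np.float64(81.4))]
```

Gaps measure about 44 mm (stop to blue) and 47–48 mm (blue to white), which is on target. Now back to the mat.

>>> apply_moves(plan=".2 .3 0 0 0 0;.4 .62 0 0 0 0;.43 .68 0 0 0 0;.43 .68 0 0 0 0;.43 .68 0 0 0 0;.43 .68 0 0 0 0;.43 .68 0 0 0 0;.4 .65 0 0 0 0;.3 .5 0 0 0 0;.2 .3 0 0 0 0")

```text
time_s: 21.03
position: [0.5651, -0.2952, 0.2153]
tcp_rot: [[0.939, -0.344, 0.001], [-0.344, -0.939, -0.002], [0.002, 0.002, -1.0]]
force: [1.2, 0.6, -2.4]
opening: 0.272
grasp_force: 30.0
```

>>> apply_moves(plan="0 0 .3 0 0 0;0 0 .5 0 0 0;0 0 .5 0 0 0;0 0 .5 0 0 0;0 0 .4 0 0 0;0 0 .2 0 0 0;0 0 0 0 0 0;0 0 0 0 0 0;0 0 0 0 0 0")

```text
time_s: 21.78
position: [0.5653, -0.2909, 0.0972]
tcp_rot: [[0.94, -0.341, 0.002], [-0.341, -0.94, -0.002], [0.003, 0.001, -1.0]]
force: [0.5, 0.5, -1.5]
opening: 0.272
grasp_force: 30.0
```

```bash
python3 -c "
from h import *
to([.565,-.29,.083],-19.9)"
```

```text
t 21.7833 p [ 0.5653 -0.2909  0.0972] F [ 0.4861  0.5294 -1.5466] op 0.2723221496634858 gf 29.997102529741824
tilt [ 0.0022 -0.0017 -1.    ] yaw -19.916678311778817
shift [-0.0132 -0.0152  0.2839]
turn [ 0.0001 -0.0004 -0.    ]
```

>>> apply_moves(plan="0 0 .1 0 0 0;0 0 .08 0 0 0;0 0 .04 0 0 0;0 0 .03 0 0 0;0 0 .02 0 0 0;0 0 0 0 0 0;0 0 0 0 0 0")

```text
time_s: 22.37
position: [0.5643, -0.29, 0.0827]
tcp_rot: [[0.94, -0.341, 0.0], [-0.341, -0.94, -0.0], [0.0, 0.0, -1.0]]
force: [-0.6, -0.2, -1.9]
opening: 0.27
grasp_force: 30.0
```

>>> apply_moves(plan="0 0 .02 0 0 0;0 0 .01 0 0 0;0 0 0 0 0 0;0 0 0 0 0 0")

```text
time_s: 22.7
position: [0.5643, -0.29, 0.0827]
tcp_rot: [[0.94, -0.34, 0.0], [-0.34, -0.94, -0.0], [0.001, 0.0, -1.0]]
force: [-2.5, 1.7, 5.3]
opening: 0.276
grasp_force: 30.0
```

>>> apply_moves(plan="0 0 0 0 0 0;0 0 0 0 0 0;0 0 0 0 0 0;0 0 0 0 0 0;0 0 0 0 0 0;0 0 0 0 0 0;0 0 0 0 0 0;0 0 0 0 0 0", gripper=1)

```text
time_s: 23.37
position: [0.5642, -0.2899, 0.0809]
tcp_rot: [[0.94, -0.341, -0.0], [-0.341, -0.94, 0.0], [-0.0, -0.0, -1.0]]
force: [-0.0, 0.8, 0.3]
opening: 0.797
grasp_force: 0.0
```

>>> apply_moves(plan="0 0 0 0 0 0;0 0 0 0 0 0;0 0 -.2 0 0 0;0 0 -.4 0 0 0;0 0 -.5 0 0 0;0 0 -.5 0 0 0;0 0 -.5 0 0 0;0 0 -.4 0 0 0;0 0 0 0 0 0;0 0 0 0 0 0")

```text
time_s: 24.2
position: [0.5649, -0.2905, 0.2081]
tcp_rot: [[0.94, -0.341, 0.003], [-0.341, -0.94, -0.002], [0.004, 0.001, -1.0]]
force: [-0.3, -0.5, -0.1]
opening: 1.0
grasp_force: 0.0
```

```bash
python3 -c "
from h import *
to([.565,-.29,.083])
im=capture('wrist')[:,:,::-1];cv2.imwrite('pics/w6.png',cv2.resize(im,(800,600),interpolation=cv2.INTER_CUBIC))"
```

```text
t 24.2 p [ 0.5649 -0.2905  0.2081] F [-0.329  -0.5312 -0.1218] op 1.0000697169050254 gf 0.0
tilt [ 0.0031 -0.0024 -1.    ] yaw -19.90789983760206
shift [-0.0108 -0.0123  2.5022]
```

View pics/w6.png

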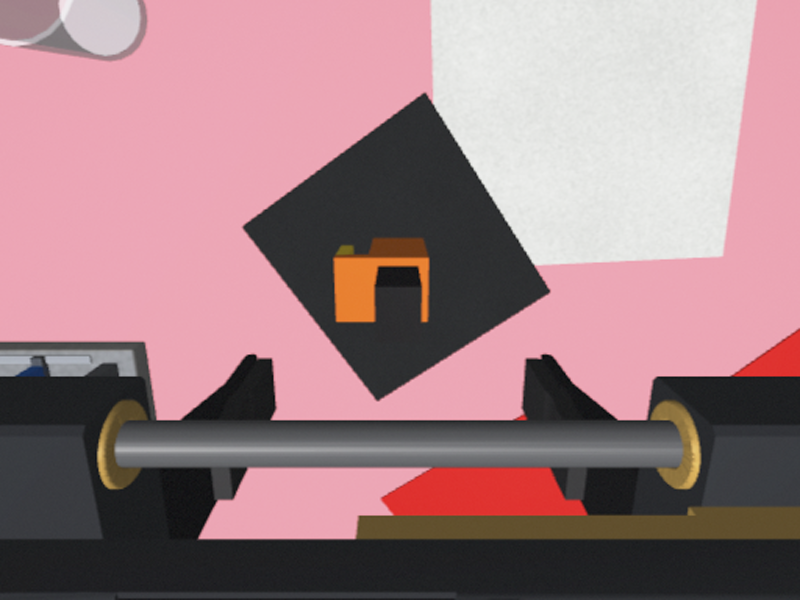

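The spacer stands upright at about (381,290), centred on the black mat (about (397,247)), and the gripper is clear of it.

```bash
python3 -c "
from rig import bot
print(bot.hand_in())"
```

```text
the job is handed in; nothing more can be done
None
```

I set both gaps with the spacer, measuring about 40 mm each in the last rack picture, stood it upright back on the mat and handed the job in at about 24 s; the hand-in returned no verdict.

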